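Battery pack through the spring flaps of a charging dock

TASK

Stand the loose battery pack upright in the slot of the charging dock, going in through its two spring flaps, and press it gently down past them until the catch inside holds it. It must stay down when you let go, with both flaps shut above it; do not ram it, and leave the other things on the bench where they are.

Things in the scene. Friction and masses are not known exactly. Their poses are not given: they have to be found in the camera images.
- pack_center (a point): Centre of the loose battery pack, 31 mm above its underside: a plain upright block 42 (own x) x 60 (own y) x 62 mm (z), black below a grey cap, 0.14 to 0.28 kg, standing on the bench. Grip it across the 42 mm, within 22 mm of its top. Long side along the slot's long side; either way round is right.
- dock_mouth (a point): Middle of the dock's slot, at its top face, 122 mm above the bench. Own x across the slot, own y along it, z up. Mouth 52 (x) x 63 mm (y), its two y ends slope in over the top 5 mm; below 37 mm deep the shaft is 45 x 63 mm. Inside, a sprung contact plate lifts the pack: 1 N near the top, 10 to 14 N just before the catch.
- dock: Grey charging dock, fixed; origin under its middle on the bench. Block 88 (x) x 116 (y) x 122 mm, low sloping console on its -x side. A catch inside one y end snaps over the pack's top 30 to 42 mm below the top face; a firm rubber stop comes 2 mm deeper. How deep differs from run to run and cannot be seen: feel for it. Over 25 N harms it.
- flap_front (a joint): Steel spring flap hinged along the slot's -x edge, 25 mm wide, flush with the top face. 0 is shut; it swings down into the slot, 1.57 hangs straight down; its light spring shuts it again (the pack needs about 2 N to open each). It can only shut once the pack's top is more than 26 mm below the top face.
- flap_rear (a joint): The same flap on the slot's +x edge; the two meet in the middle. 0 is shut, 1.57 hangs straight down. The pack, and then the shut fingers that press on its top, go down between the two.
- solder_reel: Bystander: reel of solder wire standing on end, 53 x 66 x 66 mm; origin under its middle.
- side_cutters: Bystander: side cutters lying flat, 36 x 128 x 12 mm; origin under their middle.
- tape_roll: Bystander: black roll of tape lying flat, 58 x 56 x 19 mm; origin under its middle.
Mind the look-alikes: they are no part of the job. What is shaped like the part that bears pack_center but pink is not meant.

How it is judged:
On the way:
1. the pack stands in the slot, its foot through both flaps (z of pack_center in the frame of dock_mouth below 0.012 m and horizontal distance between pack_center and dock_mouth below 0.01 m and value of joint each of flap_front, flap_rear above 0.8 rad), for 0.1 s.
At the end, for the whole second after the job is handed in: The pack is upright in the dock, its centre more than 57 mm below the dock's top face and within 8 mm of the slot's middle, held by the catch, with both flaps shut above it (each within 0.12 rad of shut) (z of pack_center in the frame of dock_mouth below -0.057 m and horizontal distance between pack_center and dock_mouth below 0.008 m and angle between pack_center's own z axis and vertical below 0.1 rad and value of joint each of flap_front, flap_rear below 0.12 rad); the robot touches nothing.
It fails at once if the pack is pressed down inside the dock with more than 25 N (z of pack_center in the frame of dock_mouth below -0.031 m and horizontal distance between pack_center and dock_mouth below 0.03 m and contact force between the fingers and pack above 25 N).
It fails at once if the reel of solder is moved by more than 30 mm (distance of solder_reel from where it was at the start of the episode above 0.03 m).
It fails at once if the side cutters are moved by more than 30 mm (distance of side_cutters from where it was at the start of the episode above 0.03 m).
It fails at once if the roll of tape is moved by more than 30 mm (distance of tape_roll from where it was at the start of the episode above 0.03 m).
It also fails if it takes over 54 s, if anything falls off the work surface, if the arm or the gripper's body presses on something with over 40 N, if the wrist force passes 120 N, or if a joint passes its speed limit or range.

ROBOT

A 6-joint arm with a two-finger parallel gripper is mounted at the origin on a cart in front of the work surface, level with it; the furniture and walls round the work are solid. World frame = base frame: x ahead of the robot, y to its left, z up, the work surface at z = 0. Lengths are in m, angles in rad, forces in N, time in s.
With the tool pointing down it reaches from about 0.35 to 0.975 m from the base axis. Payload 17.4 kg.
Tool frame: the origin (TCP) lies at the very end of the fingers, on their centre line; the grasp point (between the pads) lies 19 mm behind it; z points along the fingers, y is the line along which they close (so a half turn about z gives the same grasp; the last joint's range is limited). The gripper opens to 85 mm and grips with 20 to 120 N. Pads are 22 mm wide; open, the fingers measure 114 mm over their backs; the gripper's body (76 mm by 85 mm) begins 54 mm behind the grasp point. The pads swing forward as they close: fully open they stand 13 mm farther back than shut.
Start: joints at [-1.256, 0.116, 1.442, -0, 1.584, -0.038], TCP at [0.233, -0.633, 0.231] pointing down, gripper open.
Joint ranges: [-2.83, 2.83], [-0.83, 2.19], [0.07, 2.5], [-1.14, 4.28], [0.01, 3], [-2.97, 2.97]. Speed limits (rad/s): [1.89, 1.89, 2.22, 3.14, 3.14, 3.14].

INTERFACE

Orientations are given as a rotation vector (axis times angle).
In Python, from plant import * gives the robot as it stands.
- The arm moves only by the tool servo_tool, never from a script. Its argument "commands" is a list of rows, each an object of numbers: "dx", "dy", "dz": the shift along the tool's x, y, z in m; "ax", "ay", "az": the turn, a rotation vector about the tool's x, y, z in degrees; "grip": the finger opening in m, from 0 to 0.0854. A call has 1 to 20 rows; each row shifts and turns the commanded pose from where the row before left it, along the tool's axes as they then stand; what a row does not reach is not made up. A row lasts 1/12 s, in which the tool goes at most 41.7 mm and 7.16 degrees, less where a joint would pass 70% of its speed; a pose out of reach is approached as far as the arm can. A call is refused whole if a number of a shift passes 0.0417 or a number of a turn 7.16, either way. A call with a gripper value outside its range is refused whole. The fingers move at their own pace and stop on an object; the grip force is fixed at half the most. Time passes only in rows, so rows that do not move let the fingers close. It gives the time, the measured TCP pose, the force, the opening and the grip force at its end, in the units of the state.
- sense(): the state, without advancing time (a new reading comes with each control period).
- get_image(name): name is "side" or "top"; returns the picture (384x512x3 uint8, red, green, blue); there is no depth.
- camera_info(name): a dict with "K" (3x3 intrinsics, pixels), "origin" and "attitude" of the camera in the world. Camera axes: x right, y down, z forward; pixel columns grow to the right and rows downward; lengths in m; the calibration is good to about 2 mm. A picture is of the moment at which its call begins. camera_info takes no time and is no camera call.
- finish_job(): hands the job in; it is judged then, once.
The state is a dict: "clock": time; "joints": joint angles; "joint_velocities": joint speeds; "joint_efforts": joint torques, N m; "eef_pos": TCP position; "tcp_rot": TCP orientation; "force": force on the tool from outside, world axes, zero at the start; "torque": the same for the moment, N m; "finger_gap": finger opening in m; "grasp_force": force on a finger pad.
Only numpy, scipy, OpenCV 4.12 (cv2) and the standard library are available. Lean on these libraries where they do the work, as an engineer would, in place of code of your own. Each camera call takes 0.05 s, during which the arm holds its last target. There are 200 camera calls.

## Working session

There is one attempt and no reset: what is moved stays moved. The work goes in short steps, Python scripts to look and compute and a tool call to move; the robot and the scene stay as the last step left them, time stands still between calls to the robot, and variables do not carry over. Pictures are saved under pics/ and viewed, at most 10 in all, crops included, and the job is handed in when it is done.

Besides the shell and the picture viewer there is one more tool, called after ">>>" in YAML: its name, and indented under it one key for each argument. servo_tool: Moves the arm, as the interface text tells. Its arguments: {"type":"object","properties":{"commands":{"type":"array","items":{"type":"object","properties":{"dx":{"type":"number"},"dy":{"type":"number"},"dz":{"type":"number"},"ax":{"type":"number"},"ay":{"type":"number"},"az":{"type":"number"},"grip":{"type":"number"}}}}},"required":["commands"]}

```bash
mkdir -p pics; python3 - <<'E'
from plant import *
import cv2
for n in("top","side"):
    cv2.imwrite(f"pics/{n}0.png",get_image(n)[:,:,::-1]); c=camera_info(n); print(n,c)
s=sense();print(s)
E
```

```text
top {'K': array([[392.97628721,   0.        , 257.32465651],
       [  0.        , 392.97628721, 186.16278241],
       [  0.        ,   0.        ,   1.        ]]), 'origin': array([0.40648209, 0.04265257, 1.19779177]), 'attitude': array([-2.20198536,  2.14840239, -0.11271999])}
side {'K': array([[445.95701052,   0.        , 255.48335831],
       [  0.        , 445.95701052, 191.05044466],
       [  0.        ,   0.        ,   1.        ]]), 'origin': array([0.39900769, 0.94261556, 0.56186352]), 'attitude': array([-0.17195596,  2.58362235, -1.61346287])}
{'clock': 0.1, 'joints': array([-1.25581970e+00,  1.16473922e-01,  1.44221457e+00, -1.32744565e-05,
        1.58402418e+00, -3.78219480e-02]), 'joint_velocities': array([-1.76892134e-03, -8.50954635e-05, -2.53692538e-03,  1.12995394e-03,
       -1.86170152e-03, -6.85629684e-04]), 'joint_efforts': array([ 3.19195249e-03, -7.33666348e+01, -6.33789253e+01,  5.89084016e-05,
        5.21798924e-03,  3.07080245e-05]), 'eef_pos': array([ 0.23314778, -0.63326416,  0.23060179]), 'tcp_rot': array([-3.09175103e+00, -5.51110557e-01,  2.63578835e-04]), 'force': array([-0.4328309 , -0.07777509,  0.28815269]), 'torque': array([ 0.00080265, -0.01448459, -0.00025284]), 'grasp_force': 0.0, 'finger_gap': 0.08548092963263906}
```

View pics/top0.png

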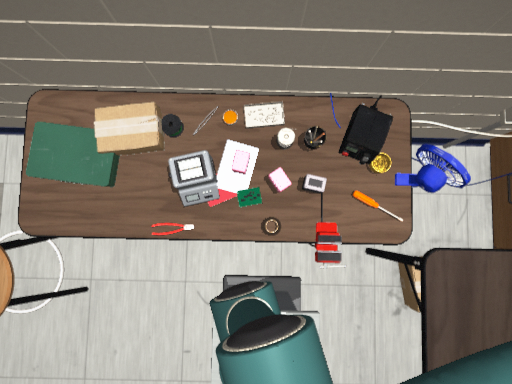

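View pics/side0.png

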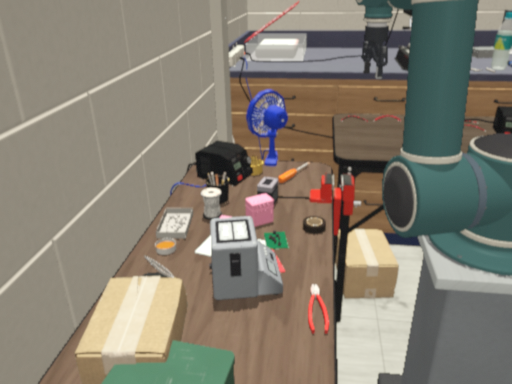

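The top view has the robot at the bottom, +x up and +y left. Candidates for the pack are the grey-capped block at top (315,184), a pink block at (280,180), and a pink box on paper at (242,160). The dock is at (192,172). I choose the grey-capped block and will check it in a close crop.

```bash
python3 - <<'E'
import cv2,numpy as np
a=cv2.imread("pics/top0.png"); s=cv2.imread("pics/side0.png")
r=lambda im,x,y,w,h,k:cv2.resize(im[y:y+h,x:x+w],None,fx=k,fy=k,interpolation=cv2.INTER_CUBIC)
A=r(a,160,142,66,72,6);B=r(a,294,167,40,36,6);C=r(s,205,170,90,130,4)
o=np.zeros((560,780,3),np.uint8)
o[:432,:396]=A;o[:216,400:640]=B; 
D=r(s,205,170,95,80,4); o[220:540,400:780]=D
cv2.imwrite("pics/c1.png",o)
E
```

```text
(no output)
```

View pics/c1.png

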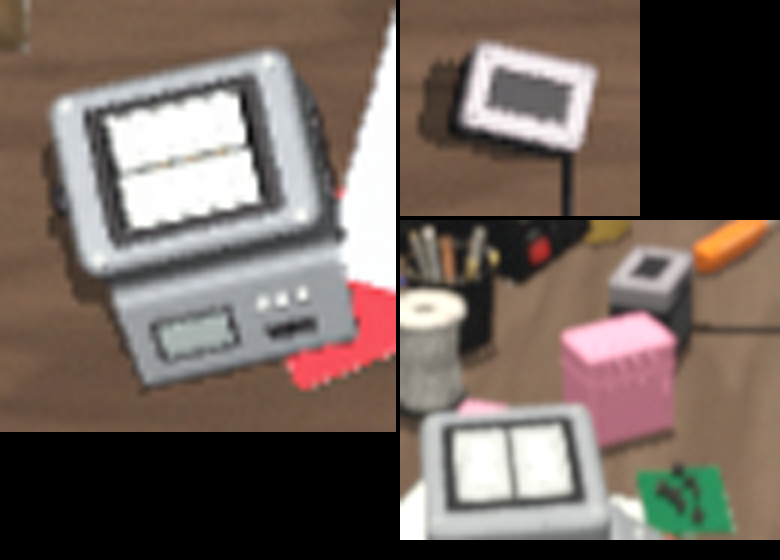

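The crop confirms that the block at (315,184) has a grey cap on a black body, and that the dock has two white flaps with the seam running along its long side. Next I measure both in warps rectified to their known heights.

```bash
cat > h.py <<'E'
import cv2,numpy as np
from scipy.spatial.transform import Rotation as R
def H(c,z): # plane xy1 -> pixel
    Rm=R.from_rotvec(c['attitude']).as_matrix().T
    return c['K']@np.c_[Rm[:,0],Rm[:,1],Rm@(np.array([0,0,z])-c['origin'])]
def proj(c,p):
    q=c['K']@R.from_rotvec(c['attitude']).inv().apply(np.array(p)-c['origin']);return q[:2]/q[2]
def back(c,uv,z):
    q=np.linalg.inv(H(c,z))@[*uv,1];return q[:2]/q[2]
def warp(c,im,z,cx,cy,w,s=4000): # row down=-x, col right=-y
    n=int(w*s); A=np.array([[0,-1/s,cx+w/2],[-1/s,0,cy+w/2],[0,0,1]])
    return cv2.warpPerspective(im,H(c,z)@A,(n,n),flags=cv2.INTER_CUBIC|cv2.WARP_INVERSE_MAP),A
E
python3 - <<'E'
from plant import camera_info
from h import *
o=np.zeros((480,640*1,3),np.uint8)
o=[]
for n,ctr in(("top",[(191,169),(315,184)]),("side",None)):
    c=camera_info(n);im=cv2.imread(f"pics/{n}0.png")
    row=[]
    for i,(z,w) in enumerate(((.122,.14),(.062,.1))):
        if n=="top":
            p=back(c,ctr[i],z); 
            if i==0: P0=p
            else: P1=p
            print(i,p)
        p=(P0,P1)[i]
        W,A=warp(c,im,z,*p,w,2000); 
        g=W.min(2); th=(g>(185 if i==0 else 120)).astype(np.uint8)
        if i==0: th=cv2.morphologyEx(th,cv2.MORPH_CLOSE,np.ones((9,9)))
        k,l,st,ce=cv2.connectedComponentsWithStats(th)
        j=l[len(l)//2,len(l)//2] or 1+np.argmax(st[1:,4])
        if i==1: j=1+np.argmax(st[1:,4])
        cn=cv2.findContours((l==j).astype(np.uint8),0,2)[0][0]
        r=cv2.minAreaRect(cn); q=A@[*r[0],1]
        b=cv2.boxPoints(r); bw=(np.c_[b,np.ones(4)]@A.T)[:,:2]
        cv2.polylines(W,[b.astype(int)],1,(0,0,255),1)
        e=bw[1]-bw[0];f=bw[2]-bw[1];L=e if np.hypot(*e)>np.hypot(*f) else f
        print(n,i,'c',q[:2].round(4),'size',(np.array(r[1])/2).round(1),'long dir deg',np.degrees(np.arctan2(L[1],L[0])).round(1)%180)
        row.append(cv2.resize(W,(380,290) if 0 else (290,290)))
    o.append(np.hstack(row))
cv2.imwrite("pics/w.png",np.vstack(o))
E
```

```text
0 [0.55357411 0.22025954]Traceback (most recent call last):
  File "<stdin>", line 14, in <module>
NameError: name 'P1' is not defined. Did you mean: 'P0'?
```

```bash
python3 - <<'E'
from plant import camera_info
from h import *
o=[];P={}
for n in("top","side"):
    c=camera_info(n);im=cv2.imread(f"pics/{n}0.png");row=[]
    for i,(z,w,uv) in enumerate(((.122,.14,(191,169)),(.062,.1,(315,184)))):
        if n=="top": P[i]=back(c,uv,z);print(i,P[i])
        W,A=warp(c,im,z,*P[i],w,2000); g=W.min(2)
        th=(g>(185 if i==0 else 120)).astype(np.uint8)
        th=cv2.morphologyEx(th,cv2.MORPH_CLOSE,np.ones((9,9)))
        k,l,st,ce=cv2.connectedComponentsWithStats(th)
        j=1+np.argmax(st[1:,4])
        cn=max(cv2.findContours((l==j).astype(np.uint8),0,2)[0],key=cv2.contourArea)
        r=cv2.minAreaRect(cn); q=A@[*r[0],1]
        b=cv2.boxPoints(r); bw=(np.c_[b,np.ones(4)]@A.T)[:,:2]
        cv2.polylines(W,[b.astype(int)],1,(0,0,255),1)
        e=bw[1]-bw[0];f=bw[2]-bw[1];L=e if np.hypot(*e)>np.hypot(*f) else f
        print(n,i,'c',q[:2].round(4),'size',(np.array(r[1])/2).round(1),'long dir',np.degrees(np.arctan2(L[1],L[0])).round(1)%180)
        row.append(cv2.resize(W,(290,290)))
    o.append(np.hstack(row))
cv2.imwrite("pics/w.png",np.vstack(o))
E
```

```text
0 [0.55357411 0.22025954]
top 0 c [0.556  0.2229] size [54.1 61. ] long dir 104.7
1 [ 0.52693588 -0.13170499]
top 1 c [ 0.5315 -0.132 ] size [60.9 43.8] long dir 78.3
side 0 c [0.5453 0.2278] size [125.  122.5] long dir 90.0
side 1 c [ 0.5311 -0.1319] size [76.5 47.2] long dir 79.7
```

View pics/w.png

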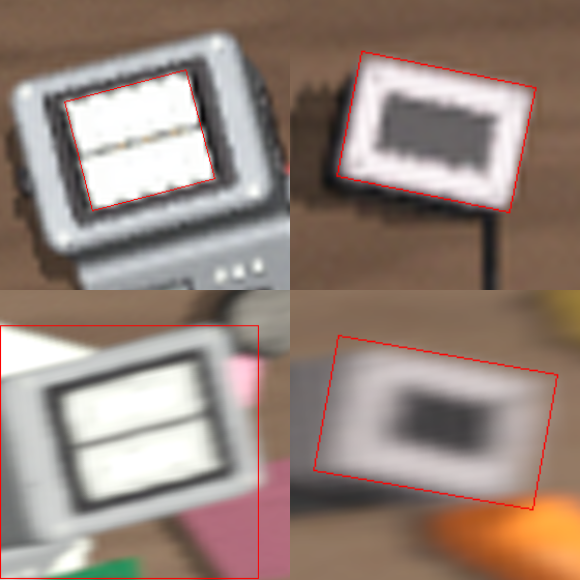

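Both cameras agree on the pack at (0.531, -0.132), measured 61 x 44 mm against 60 x 42 mm given, with its long side at about 78.5°. The dock is at about (0.556, 0.223), with its slot at about 104.5°. Moving above the pack.

>>> servo_tool:
  commands:
    - {"dx": 0.0227,"dy": -0.0184}
    - {"dx": 0.0227,"dy": -0.0184}
    - {"dx": 0.0227,"dy": -0.0184}
    - {"dx": 0.0227,"dy": -0.0184}
    - {"dx": 0.0227,"dy": -0.0184}
    - {"dx": 0.0227,"dy": -0.0184}
    - {"dx": 0.0227,"dy": -0.0184}
    - {"dx": 0.0227,"dy": -0.0184}
    - {"dx": 0.0227,"dy": -0.0184}
    - {"dx": 0.0227,"dy": -0.0184}
    - {"dx": 0.0227,"dy": -0.0184}
    - {"dx": 0.0227,"dy": -0.0184}
    - {"dx": 0.0227,"dy": -0.0184}
    - {"dx": 0.0227,"dy": -0.0184}
    - {"dx": 0.0227,"dy": -0.0184}
    - {"dx": 0.0227,"dy": -0.0184}
    - {"dx": 0.0227,"dy": -0.0184}
    - {"dx": 0.0227,"dy": -0.0184}
    - {"dx": 0.0227,"dy": -0.0184}
    - {"dx": 0.0227,"dy": -0.0184}

```text
validation failed for argument at $.co...
```

>>> servo_tool:
  commands:
    - {"az": -5.83}
    - {"az": -5.83}
    - {"az": -5.83}
    - {"az": -5.83}
    - {"az": -5.83}
    - {"az": -5.83}
    - {"az": -5.83}
    - {"az": -5.83}
    - {"az": -5.83}
    - {"az": -5.83}
    - {}

```text
validation failed for argument at $.co...
```

```bash
cat >> h.py <<'E'
def err(s,x,y,z,yaw): # needed tool shifts, and az deg (yaw: world angle of tool y, mod 180)
    r=R.from_rotvec(s['tcp_rot']); d=r.inv().apply(np.array([x,y,z])-s['eef_pos'])
    ty=r.as_matrix()[:,1]; a=(yaw-np.degrees(np.arctan2(ty[1],ty[0]))+90)%180-90
    print('t',round(s['clock'],2),'pos',s['eef_pos'].round(4),'shift',d.round(4),'az',round(-a,2),'tilt',np.degrees(np.arccos(-r.as_matrix()[2,2])).round(2),'F',s['force'].round(2),'gap',round(s['finger_gap'],4),'gf',round(s['grasp_force'],1))
E
python3 - <<'E'
from plant import *
from h import *
err(sense(),.5313,-.132,.038,-11.5)
cv2.imwrite("pics/top1.png",get_image("top")[:,:,::-1])
im=get_image("side");cv2.imwrite("pics/side1.png",im[:,:,::-1])
# dock from side: flaps
c=camera_info("side");im=cv2.imread("pics/side0.png")
W,A=warp(c,im,.122,.556,.222,.14,2000);g=W.min(2)
th=(g>185).astype(np.uint8);th[:60]=0;th[230:]=0;th[:,:20]=0;th[:,260:]=0
k,l,st,ce=cv2.connectedComponentsWithStats(th,connectivity=4)
for i in range(1,k):
    if st[i,4]>1500: print(st[i],(A@[*ce[i],1])[:2])
E
```

```text
t 0.1 pos [ 0.2331 -0.6333  0.2306] shift [ 0.453  -0.3672  0.193 ] az -58.29 tilt 0.06 F [-0.43 -0.08  0.29] gap 0.0855 gf 0.0
[   20    60   234   170 10813] [0.5570258 0.2381322]
[  68   78  129   73 5987] [0.56902447 0.22624461]
[  81  132  131   72 6015] [0.54201039 0.21959933]
```

The two cameras also agree on the dock, at (0.5557, 0.2229) with own x at about 14.2°. The move was refused on its format, so I'll try full rows.

>>> servo_tool:
  commands:
    - {"dx": 0.0227,"dy": -0.0184,"dz": 0,"ax": 0,"ay": 0,"az": 0,"grip": 0.0854}

```text
clock: 0.28
eef_pos: [0.2465, -0.6102, 0.2302]
tcp_rot: [-3.093, -0.547, 0.002]
force: [0.5, -0.7, -0.4]
finger_gap: 0.0856
grasp_force: 0.0
```

>>> servo_tool:
  commands:
    - {"dx": 0.0269,"dy": -0.0218,"dz": 0,"ax": 0,"ay": 0,"az": 0,"grip": 0.0854}
    - {"dx": 0.0269,"dy": -0.0218,"dz": 0,"ax": 0,"ay": 0,"az": 0,"grip": 0.0854}
    - {"dx": 0.0269,"dy": -0.0218,"dz": 0,"ax": 0,"ay": 0,"az": 0,"grip": 0.0854}
    - {"dx": 0.0269,"dy": -0.0218,"dz": 0,"ax": 0,"ay": 0,"az": 0,"grip": 0.0854}
    - {"dx": 0.0269,"dy": -0.0218,"dz": 0,"ax": 0,"ay": 0,"az": 0,"grip": 0.0854}
    - {"dx": 0.0269,"dy": -0.0218,"dz": 0,"ax": 0,"ay": 0,"az": 0,"grip": 0.0854}
    - {"dx": 0.0269,"dy": -0.0218,"dz": 0,"ax": 0,"ay": 0,"az": 0,"grip": 0.0854}
    - {"dx": 0.0269,"dy": -0.0218,"dz": 0,"ax": 0,"ay": 0,"az": 0,"grip": 0.0854}
    - {"dx": 0.0269,"dy": -0.0218,"dz": 0,"ax": 0,"ay": 0,"az": 0,"grip": 0.0854}
    - {"dx": 0.0269,"dy": -0.0218,"dz": 0,"ax": 0,"ay": 0,"az": 0,"grip": 0.0854}
    - {"dx": 0.0269,"dy": -0.0218,"dz": 0,"ax": 0,"ay": 0,"az": 0,"grip": 0.0854}
    - {"dx": 0.0269,"dy": -0.0218,"dz": 0,"ax": 0,"ay": 0,"az": 0,"grip": 0.0854}
    - {"dx": 0.0269,"dy": -0.0218,"dz": 0,"ax": 0,"ay": 0,"az": 0,"grip": 0.0854}
    - {"dx": 0.0269,"dy": -0.0218,"dz": 0,"ax": 0,"ay": 0,"az": 0,"grip": 0.0854}
    - {"dx": 0.0269,"dy": -0.0218,"dz": 0,"ax": 0,"ay": 0,"az": 0,"grip": 0.0854}
    - {"dx": 0.0269,"dy": -0.0218,"dz": 0,"ax": 0,"ay": 0,"az": 0,"grip": 0.0854}

```text
clock: 1.62
eef_pos: [0.5321, -0.1306, 0.2314]
tcp_rot: [3.093, 0.551, 0.0]
force: [-0.8, 0.8, 1.0]
finger_gap: 0.0854
grasp_force: 0.0
```

>>> servo_tool:
  commands:
    - {"dx": 0,"dy": 0,"dz": 0,"ax": 0,"ay": 0,"az": -5.83,"grip": 0.0854}
    - {"dx": 0,"dy": 0,"dz": 0,"ax": 0,"ay": 0,"az": -5.83,"grip": 0.0854}
    - {"dx": 0,"dy": 0,"dz": 0,"ax": 0,"ay": 0,"az": -5.83,"grip": 0.0854}
    - {"dx": 0,"dy": 0,"dz": 0,"ax": 0,"ay": 0,"az": -5.83,"grip": 0.0854}
    - {"dx": 0,"dy": 0,"dz": 0,"ax": 0,"ay": 0,"az": -5.83,"grip": 0.0854}
    - {"dx": 0,"dy": 0,"dz": 0,"ax": 0,"ay": 0,"az": -5.83,"grip": 0.0854}
    - {"dx": 0,"dy": 0,"dz": 0,"ax": 0,"ay": 0,"az": -5.83,"grip": 0.0854}
    - {"dx": 0,"dy": 0,"dz": 0,"ax": 0,"ay": 0,"az": -5.83,"grip": 0.0854}
    - {"dx": 0,"dy": 0,"dz": 0,"ax": 0,"ay": 0,"az": -5.83,"grip": 0.0854}
    - {"dx": 0,"dy": 0,"dz": 0,"ax": 0,"ay": 0,"az": -5.83,"grip": 0.0854}
    - {"dx": 0,"dy": 0,"dz": 0,"ax": 0,"ay": 0,"az": 0,"grip": 0.0854}
    - {"dx": 0,"dy": 0,"dz": 0,"ax": 0,"ay": 0,"az": 0,"grip": 0.0854}

```text
clock: 2.62
eef_pos: [0.5315, -0.1323, 0.2312]
tcp_rot: [-2.436, -1.984, 0.0]
force: [-0.0, 0.5, 0.2]
finger_gap: 0.0854
grasp_force: 0.0
```

```bash
python3 - <<'E'
from plant import *
from h import *
err(sense(),.5313,-.132,.038,-11.5)
E
```

```text
t 2.62 pos [ 0.5315 -0.1323  0.2312] shift [ 0.0002 -0.0002  0.1932] az -0.17 tilt 0.01 F [-0.02  0.5   0.24] gap 0.0854 gf 0.0
```

>>> servo_tool:
  commands:
    - {"dx": 0,"dy": 0,"dz": 0.025,"ax": 0,"ay": 0,"az": 0,"grip": 0.0854}
    - {"dx": 0,"dy": 0,"dz": 0.025,"ax": 0,"ay": 0,"az": 0,"grip": 0.0854}
    - {"dx": 0,"dy": 0,"dz": 0.025,"ax": 0,"ay": 0,"az": 0,"grip": 0.0854}
    - {"dx": 0,"dy": 0,"dz": 0.025,"ax": 0,"ay": 0,"az": 0,"grip": 0.0854}
    - {"dx": 0,"dy": 0,"dz": 0.025,"ax": 0,"ay": 0,"az": 0,"grip": 0.0854}
    - {"dx": 0,"dy": 0,"dz": 0.025,"ax": 0,"ay": 0,"az": 0,"grip": 0.0854}
    - {"dx": 0,"dy": 0,"dz": 0.015,"ax": 0,"ay": 0,"az": 0,"grip": 0.0854}
    - {"dx": 0,"dy": 0,"dz": 0.013,"ax": 0,"ay": 0,"az": 0,"grip": 0.0854}
    - {"dx": 0,"dy": 0,"dz": 0.013,"ax": 0,"ay": 0,"az": 0,"grip": 0.0854}
    - {"dx": 0,"dy": 0,"dz": 0,"ax": 0,"ay": 0,"az": 0,"grip": 0.0854}

```text
clock: 3.45
eef_pos: [0.5306, -0.132, 0.038]
tcp_rot: [-2.432, -1.985, 0.002]
force: [-0.2, -0.7, -0.5]
finger_gap: 0.0856
grasp_force: 0.0
```

>>> servo_tool:
  commands:
    - {"dx": 0,"dy": 0,"dz": 0,"ax": 0,"ay": 0,"az": 0,"grip": 0.03}
    - {"dx": 0,"dy": 0,"dz": 0,"ax": 0,"ay": 0,"az": 0,"grip": 0.03}
    - {"dx": 0,"dy": 0,"dz": 0,"ax": 0,"ay": 0,"az": 0,"grip": 0.03}
    - {"dx": 0,"dy": 0,"dz": 0,"ax": 0,"ay": 0,"az": 0,"grip": 0.03}
    - {"dx": 0,"dy": 0,"dz": 0,"ax": 0,"ay": 0,"az": 0,"grip": 0.03}
    - {"dx": 0,"dy": 0,"dz": 0,"ax": 0,"ay": 0,"az": 0,"grip": 0.03}
    - {"dx": 0,"dy": 0,"dz": 0,"ax": 0,"ay": 0,"az": 0,"grip": 0.03}
    - {"dx": 0,"dy": 0,"dz": 0,"ax": 0,"ay": 0,"az": 0,"grip": 0.03}
    - {"dx": 0,"dy": 0,"dz": 0,"ax": 0,"ay": 0,"az": 0,"grip": 0.03}
    - {"dx": 0,"dy": 0,"dz": 0,"ax": 0,"ay": 0,"az": 0,"grip": 0.03}

```text
clock: 4.28
eef_pos: [0.5321, -0.1325, 0.0416]
tcp_rot: [2.432, 1.987, 0.001]
force: [-1.9, 0.3, 7.1]
finger_gap: 0.0409
grasp_force: 61.6
```

```bash
python3 - <<'E'
from plant import *
from h import *
err(sense(),.5313,-.132,.25,-11.5)
E
```

```text
t 4.28 pos [ 0.5321 -0.1325  0.0416] shift [ 0.0003 -0.0005 -0.2084] az 0.0 tilt 0.09 F [-1.87  0.35  7.13] gap 0.0409 gf 61.6
```

Gripped: the gap reads 41 mm. Lifting, moving across, and turning.

>>> servo_tool:
  commands:
    - {"dx": 0,"dy": 0,"dz": -0.01,"ax": 0,"ay": 0,"az": 0,"grip": 0.03}
    - {"dx": 0,"dy": 0,"dz": -0.02,"ax": 0,"ay": 0,"az": 0,"grip": 0.03}
    - {"dx": 0,"dy": 0,"dz": -0.025,"ax": 0,"ay": 0,"az": 0,"grip": 0.03}
    - {"dx": 0,"dy": 0,"dz": -0.025,"ax": 0,"ay": 0,"az": 0,"grip": 0.03}
    - {"dx": 0,"dy": 0,"dz": -0.025,"ax": 0,"ay": 0,"az": 0,"grip": 0.03}
    - {"dx": 0,"dy": 0,"dz": -0.025,"ax": 0,"ay": 0,"az": 0,"grip": 0.03}
    - {"dx": 0,"dy": 0,"dz": -0.025,"ax": 0,"ay": 0,"az": 0,"grip": 0.03}
    - {"dx": 0,"dy": 0,"dz": -0.02,"ax": 0,"ay": 0,"az": 0,"grip": 0.03}
    - {"dx": 0,"dy": 0,"dz": -0.01,"ax": 0,"ay": 0,"az": 0,"grip": 0.03}
    - {"dx": 0,"dy": 0,"dz": 0,"ax": 0,"ay": 0,"az": 0,"grip": 0.03}

```text
clock: 5.12
eef_pos: [0.5321, -0.1324, 0.2281]
tcp_rot: [2.43, 1.986, 0.003]
force: [-0.5, 0.2, -2.3]
finger_gap: 0.0407
grasp_force: 61.4
```

>>> servo_tool:
  commands:
    - {"dx": 0.015,"dy": -0.002,"dz": 0,"ax": 0,"ay": 0,"az": 0,"grip": 0.03}
    - {"dx": 0.024,"dy": -0.0033,"dz": 0,"ax": 0,"ay": 0,"az": 0,"grip": 0.03}
    - {"dx": 0.03,"dy": -0.0041,"dz": 0,"ax": 0,"ay": 0,"az": 0,"grip": 0.03}
    - {"dx": 0.03,"dy": -0.0041,"dz": 0,"ax": 0,"ay": 0,"az": 0,"grip": 0.03}
    - {"dx": 0.03,"dy": -0.0041,"dz": 0,"ax": 0,"ay": 0,"az": 0,"grip": 0.03}
    - {"dx": 0.03,"dy": -0.0041,"dz": 0,"ax": 0,"ay": 0,"az": 0,"grip": 0.03}
    - {"dx": 0.03,"dy": -0.0041,"dz": 0,"ax": 0,"ay": 0,"az": 0,"grip": 0.03}
    - {"dx": 0.03,"dy": -0.0041,"dz": 0,"ax": 0,"ay": 0,"az": 0,"grip": 0.03}
    - {"dx": 0.03,"dy": -0.0041,"dz": 0,"ax": 0,"ay": 0,"az": 0,"grip": 0.03}
    - {"dx": 0.03,"dy": -0.0041,"dz": 0,"ax": 0,"ay": 0,"az": 0,"grip": 0.03}
    - {"dx": 0.03,"dy": -0.0041,"dz": 0,"ax": 0,"ay": 0,"az": 0,"grip": 0.03}
    - {"dx": 0.027,"dy": -0.0033,"dz": 0,"ax": 0,"ay": 0,"az": 0,"grip": 0.03}
    - {"dx": 0.017,"dy": -0.002,"dz": 0,"ax": 0,"ay": 0,"az": 0,"grip": 0.03}
    - {"dx": 0,"dy": 0,"dz": 0,"ax": 0,"ay": 0,"az": -5.0,"grip": 0.03}
    - {"dx": 0,"dy": 0,"dz": 0,"ax": 0,"ay": 0,"az": -5.5,"grip": 0.03}
    - {"dx": 0,"dy": 0,"dz": 0,"ax": 0,"ay": 0,"az": -5.5,"grip": 0.03}
    - {"dx": 0,"dy": 0,"dz": 0,"ax": 0,"ay": 0,"az": -5.5,"grip": 0.03}
    - {"dx": 0,"dy": 0,"dz": 0,"ax": 0,"ay": 0,"az": -4.2,"grip": 0.03}
    - {"dx": 0,"dy": 0,"dz": 0,"ax": 0,"ay": 0,"az": 0,"grip": 0.03}
    - {"dx": 0,"dy": 0,"dz": 0,"ax": 0,"ay": 0,"az": 0,"grip": 0.03}

```text
clock: 6.78
eef_pos: [0.555, 0.223, 0.224]
tcp_rot: [-1.932, -2.476, 0.002]
force: [-0.2, 0.1, -2.5]
finger_gap: 0.0405
grasp_force: 61.3
```

```bash
python3 - <<'E'
from plant import *
from h import *
err(sense(),.5557,.2229,.1838+.01,14.2)
a=get_image("top");b=get_image("side")
r=lambda im,x,y,w,h,k:cv2.resize(im[y:y+h,x:x+w],None,fx=k,fy=k,interpolation=cv2.INTER_CUBIC)
cv2.imwrite("pics/side2.png",r(b,180,100,150,200,3)[:,:,::-1]);cv2.imwrite("pics/top2.png",a[:,:,::-1])
E
```

```text
t 6.78 pos [0.555 0.223 0.224] shift [-0.0003  0.0007  0.0302] az -0.13 tilt 0.09 F [-0.18  0.06 -2.51] gap 0.0405 gf 61.3
```

View pics/side2.png

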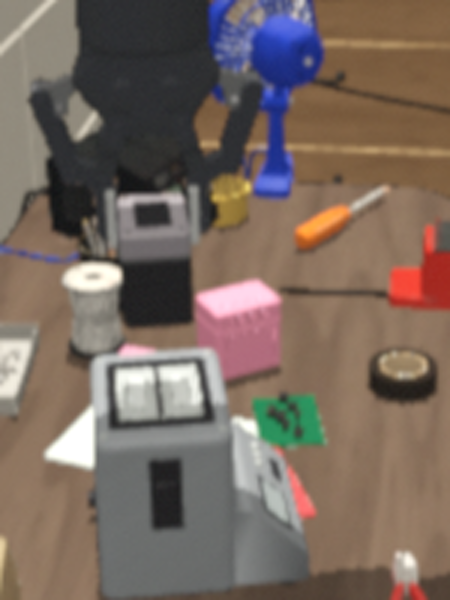

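The view shows the pack upright in the grip, its cap centre at about side pixel (231,172) and its foot at about (232,207). I'll check that against the projection.

```bash
python3 - <<'E'
from plant import *
from h import *
c=camera_info("side")
for z in(.244,.182): print(z,proj(c,[.555,.223,z]))
print(proj(c,[.548,.252,.182]),"foot near edge mid; crop",(proj(c,[.548,.252,.182])-[180,100])*3)
# fit pack yaw & lateral in side top face: near edge corners of cap
u=np.array([.9694,.2453]);v=np.array([-.2453,.9694])
for a,b in((-21,30),(21,30),(21,-30),(-21,-30)):
    p=np.array([.555,.223])+a*.001*u+b*.001*v; print(a,b,((proj(c,[*p,.244])-[180,100])*3).round(0))
E
```

```text
0.244 [229.91312897 171.54260368]
0.182 [231.3275099  202.23570848]
[232.06709915 209.83037341] foot near edge mid; crop [156.20129746 329.49112024]
-21 30 [189. 233.]
21 30 [116. 237.]
21 -30 [113. 197.]
-21 -30 [181. 194.]
```

The projections match within about 2 px. Descending, then slowly in through the flaps.

>>> servo_tool:
  commands:
    - {"dx": -0.0003,"dy": 0.0007,"dz": 0.01,"ax": 0,"ay": 0,"az": 0,"grip": 0.03}
    - {"dx": 0,"dy": 0,"dz": 0.015,"ax": 0,"ay": 0,"az": 0,"grip": 0.03}
    - {"dx": 0,"dy": 0,"dz": 0.015,"ax": 0,"ay": 0,"az": 0,"grip": 0.03}
    - {"dx": 0,"dy": 0,"dz": 0.01,"ax": 0,"ay": 0,"az": 0,"grip": 0.03}
    - {"dx": 0,"dy": 0,"dz": 0.004,"ax": 0,"ay": 0,"az": 0,"grip": 0.03}
    - {"dx": 0,"dy": 0,"dz": 0.003,"ax": 0,"ay": 0,"az": 0,"grip": 0.03}
    - {"dx": 0,"dy": 0,"dz": 0.003,"ax": 0,"ay": 0,"az": 0,"grip": 0.03}
    - {"dx": 0,"dy": 0,"dz": 0.003,"ax": 0,"ay": 0,"az": 0,"grip": 0.03}
    - {"dx": 0,"dy": 0,"dz": 0.003,"ax": 0,"ay": 0,"az": 0,"grip": 0.03}
    - {"dx": 0,"dy": 0,"dz": 0.003,"ax": 0,"ay": 0,"az": 0,"grip": 0.03}

```text
clock: 7.72
eef_pos: [0.5564, 0.2231, 0.1569]
tcp_rot: [1.929, 2.479, 0.002]
force: [-0.6, 0.0, -0.4]
finger_gap: 0.0412
grasp_force: 61.7
```

>>> servo_tool:
  commands:
    - {"dx": 0,"dy": 0,"dz": 0.003,"ax": 0,"ay": 0,"az": 0,"grip": 0.03}
    - {"dx": 0,"dy": 0,"dz": 0.003,"ax": 0,"ay": 0,"az": 0,"grip": 0.03}
    - {"dx": 0,"dy": 0,"dz": 0,"ax": 0,"ay": 0,"az": 0,"grip": 0.03}

```text
clock: 7.97
eef_pos: [0.5558, 0.2229, 0.1495]
tcp_rot: [-1.929, -2.479, 0.001]
force: [-0.3, -0.1, -2.8]
finger_gap: 0.0405
grasp_force: 61.4
```

>>> servo_tool:
  commands:
    - {"dx": 0,"dy": 0,"dz": 0.004,"ax": 0,"ay": 0,"az": 0,"grip": 0.03}
    - {"dx": 0,"dy": 0,"dz": 0.004,"ax": 0,"ay": 0,"az": 0,"grip": 0.03}
    - {"dx": 0,"dy": 0,"dz": 0.004,"ax": 0,"ay": 0,"az": 0,"grip": 0.03}
    - {"dx": 0,"dy": 0,"dz": 0.004,"ax": 0,"ay": 0,"az": 0,"grip": 0.03}
    - {"dx": 0,"dy": 0,"dz": 0.003,"ax": 0,"ay": 0,"az": 0,"grip": 0.03}
    - {"dx": 0,"dy": 0,"dz": 0.003,"ax": 0,"ay": 0,"az": 0,"grip": 0.03}
    - {"dx": 0,"dy": 0,"dz": 0,"ax": 0,"ay": 0,"az": 0,"grip": 0.03}
    - {"dx": 0,"dy": 0,"dz": 0,"ax": 0,"ay": 0,"az": 0,"grip": 0.03}

```text
clock: 8.63
eef_pos: [0.5559, 0.2228, 0.1279]
tcp_rot: [-1.929, -2.479, 0.001]
force: [-0.2, -1.3, -3.5]
finger_gap: 0.0407
grasp_force: 61.4
```

```bash
python3 - <<'E'
from plant import *
from h import *
err(sense(),.5557,.2229,.126,14.2)
b=get_image("side")
r=lambda im,x,y,w,h,k:cv2.resize(im[y:y+h,x:x+w],None,fx=k,fy=k,interpolation=cv2.INTER_CUBIC)
cv2.imwrite("pics/side3.png",r(b,190,170,110,100,4)[:,:,::-1])
E
```

```text
t 8.63 pos [0.5559 0.2228 0.1279] shift [ 0.0001 -0.0002  0.0019] az 0.01 tilt 0.04 F [-0.18 -1.34 -3.5 ] gap 0.0407 gf 61.4
```

View pics/side3.png

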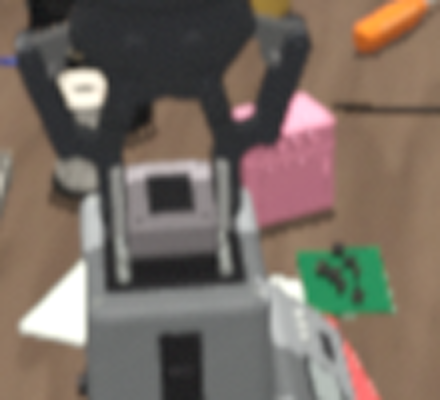

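The pack is between the open flaps in the slot, with the fingertips just above the dock face. Releasing, rising, and shutting the fingers.

>>> servo_tool:
  commands:
    - {"dx": 0,"dy": 0,"dz": 0,"ax": 0,"ay": 0,"az": 0,"grip": 0.05}
    - {"dx": 0,"dy": 0,"dz": 0,"ax": 0,"ay": 0,"az": 0,"grip": 0.065}
    - {"dx": 0,"dy": 0,"dz": 0,"ax": 0,"ay": 0,"az": 0,"grip": 0.075}
    - {"dx": 0,"dy": 0,"dz": 0,"ax": 0,"ay": 0,"az": 0,"grip": 0.075}
    - {"dx": 0,"dy": 0,"dz": -0.01,"ax": 0,"ay": 0,"az": 0,"grip": 0.075}
    - {"dx": 0,"dy": 0,"dz": -0.015,"ax": 0,"ay": 0,"az": 0,"grip": 0.075}
    - {"dx": 0,"dy": 0,"dz": -0.015,"ax": 0,"ay": 0,"az": 0,"grip": 0.075}
    - {"dx": 0,"dy": 0,"dz": -0.01,"ax": 0,"ay": 0,"az": 0,"grip": 0.075}

```text
clock: 9.35
eef_pos: [0.5566, 0.2232, 0.1817]
tcp_rot: [1.929, 2.478, 0.004]
force: [0.2, -0.5, 0.1]
finger_gap: 0.0752
grasp_force: 0.0
```

>>> servo_tool:
  commands:
    - {"dx": 0,"dy": 0,"dz": 0,"ax": 0,"ay": 0,"az": 0,"grip": 0}
    - {"dx": 0,"dy": 0,"dz": 0,"ax": 0,"ay": 0,"az": 0,"grip": 0}
    - {"dx": 0,"dy": 0,"dz": 0,"ax": 0,"ay": 0,"az": 0,"grip": 0}
    - {"dx": 0,"dy": 0,"dz": 0,"ax": 0,"ay": 0,"az": 0,"grip": 0}
    - {"dx": 0,"dy": 0,"dz": 0,"ax": 0,"ay": 0,"az": 0,"grip": 0}
    - {"dx": 0,"dy": 0,"dz": 0,"ax": 0,"ay": 0,"az": 0,"grip": 0}
    - {"dx": 0,"dy": 0,"dz": 0,"ax": 0,"ay": 0,"az": 0,"grip": 0}
    - {"dx": 0,"dy": 0,"dz": 0,"ax": 0,"ay": 0,"az": 0,"grip": 0}
    - {"dx": 0,"dy": 0,"dz": 0,"ax": 0,"ay": 0,"az": 0,"grip": 0}
    - {"dx": 0,"dy": 0,"dz": 0,"ax": 0,"ay": 0,"az": 0,"grip": 0}

```text
clock: 10.18
eef_pos: [0.556, 0.223, 0.1783]
tcp_rot: [-1.93, -2.479, 0.0]
force: [0.4, -1.1, 0.2]
finger_gap: 0.0002
grasp_force: 0.0
```

```bash
python3 - <<'E'
from plant import *
from h import *
err(sense(),.5557,.2229,.148,14.2)
b=get_image("side");c=camera_info("side")
r=lambda im,x,y,w,h,k:cv2.resize(im[y:y+h,x:x+w],None,fx=k,fy=k,interpolation=cv2.INTER_CUBIC)
cv2.imwrite("pics/side4.png",r(b,190,170,110,100,4)[:,:,::-1])
u=np.array([.9694,.2453]);v=np.array([-.2453,.9694])
for z in(.148,.135):
  for a,b in((-21,30),(21,30)):
    p=np.array([.5557,.2229])+a*.001*u+b*.001*v; print(z,((proj(c,[*p,z])-[190,170])*4).round(0))
E
```

```text
t 10.18 pos [0.556  0.223  0.1783] shift [ 0.     -0.0004  0.0303] az 0.01 tilt 0.0 F [ 0.4  -1.11  0.17] gap 0.0002 gf 0.0
0.148 [216. 222.]
0.148 [125. 228.]
0.135 [217. 246.]
0.135 [126. 252.]
```

View pics/side4.png

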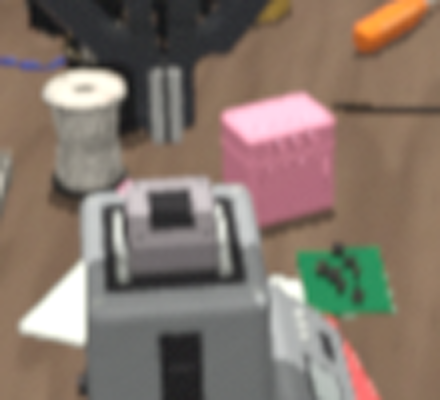

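The pack stands upright and has settled slightly, its top at z of about 0.14, held between steep flaps. Pressing down with shut fingers.

>>> servo_tool:
  commands:
    - {"dx": 0,"dy": 0,"dz": 0.015,"ax": 0,"ay": 0,"az": 0,"grip": 0}
    - {"dx": 0,"dy": 0,"dz": 0.01,"ax": 0,"ay": 0,"az": 0,"grip": 0}
    - {"dx": 0,"dy": 0,"dz": 0.004,"ax": 0,"ay": 0,"az": 0,"grip": 0}
    - {"dx": 0,"dy": 0,"dz": 0.003,"ax": 0,"ay": 0,"az": 0,"grip": 0}
    - {"dx": 0,"dy": 0,"dz": 0.003,"ax": 0,"ay": 0,"az": 0,"grip": 0}
    - {"dx": 0,"dy": 0,"dz": 0.003,"ax": 0,"ay": 0,"az": 0,"grip": 0}
    - {"dx": 0,"dy": 0,"dz": 0.003,"ax": 0,"ay": 0,"az": 0,"grip": 0}
    - {"dx": 0,"dy": 0,"dz": 0,"ax": 0,"ay": 0,"az": 0,"grip": 0}

```text
clock: 10.9
eef_pos: [0.5559, 0.2229, 0.1369]
tcp_rot: [-1.929, -2.479, 0.0]
force: [0.5, -0.2, 0.6]
finger_gap: -0.0
grasp_force: 0.0
```

>>> servo_tool:
  commands:
    - {"dx": 0,"dy": 0,"dz": 0.003,"ax": 0,"ay": 0,"az": 0,"grip": 0}
    - {"dx": 0,"dy": 0,"dz": 0.003,"ax": 0,"ay": 0,"az": 0,"grip": 0}
    - {"dx": 0,"dy": 0,"dz": 0.003,"ax": 0,"ay": 0,"az": 0,"grip": 0}
    - {"dx": 0,"dy": 0,"dz": 0.003,"ax": 0,"ay": 0,"az": 0,"grip": 0}
    - {"dx": 0,"dy": 0,"dz": 0,"ax": 0,"ay": 0,"az": 0,"grip": 0}

```text
clock: 11.32
eef_pos: [0.5559, 0.223, 0.1247]
tcp_rot: [-1.929, -2.479, 0.0]
force: [0.1, 0.1, -0.8]
finger_gap: 0.0
grasp_force: 0.3
```

>>> servo_tool:
  commands:
    - {"dx": 0,"dy": 0,"dz": 0.003,"ax": 0,"ay": 0,"az": 0,"grip": 0}
    - {"dx": 0,"dy": 0,"dz": 0.003,"ax": 0,"ay": 0,"az": 0,"grip": 0}
    - {"dx": 0,"dy": 0,"dz": 0.003,"ax": 0,"ay": 0,"az": 0,"grip": 0}
    - {"dx": 0,"dy": 0,"dz": 0.003,"ax": 0,"ay": 0,"az": 0,"grip": 0}
    - {"dx": 0,"dy": 0,"dz": 0,"ax": 0,"ay": 0,"az": 0,"grip": 0}

```text
clock: 11.73
eef_pos: [0.5559, 0.223, 0.1127]
tcp_rot: [-1.929, -2.479, 0.0]
force: [1.0, -0.2, 3.6]
finger_gap: -0.0001
grasp_force: 1.3
```

>>> servo_tool:
  commands:
    - {"dx": 0,"dy": 0,"dz": 0.003,"ax": 0,"ay": 0,"az": 0,"grip": 0}
    - {"dx": 0,"dy": 0,"dz": 0.003,"ax": 0,"ay": 0,"az": 0,"grip": 0}
    - {"dx": 0,"dy": 0,"dz": 0,"ax": 0,"ay": 0,"az": 0,"grip": 0}

```text
clock: 11.98
eef_pos: [0.556, 0.2229, 0.107]
tcp_rot: [-1.93, -2.479, 0.0]
force: [-0.6, 0.3, 3.5]
finger_gap: -0.0001
grasp_force: 1.8
```

```bash
python3 - <<'E'
from plant import *
from h import *
err(sense(),.5557,.2229,.092,14.2)
b=get_image("side")
r=lambda im,x,y,w,h,k:cv2.resize(im[y:y+h,x:x+w],None,fx=k,fy=k,interpolation=cv2.INTER_CUBIC)
cv2.imwrite("pics/side5.png",r(b,190,170,110,100,4)[:,:,::-1])
E
```

```text
t 11.98 pos [0.556  0.2229 0.107 ] shift [ 0.     -0.0003  0.015 ] az 0.01 tilt 0.01 F [-0.56  0.31  3.51] gap -0.0001 gf 1.8
```

View pics/side5.png

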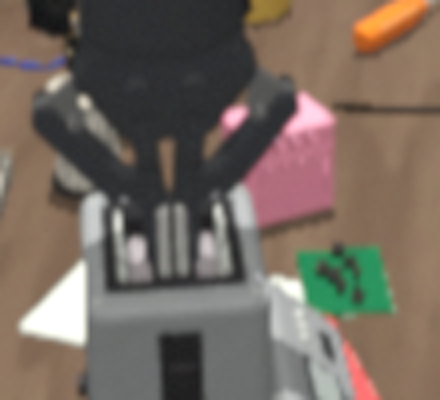

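The fingers are pressing the pack's cap down between the open flaps, with a force of about 3.5 N. Continuing in small steps.

>>> servo_tool:
  commands:
    - {"dx": 0,"dy": 0,"dz": 0.002,"ax": 0,"ay": 0,"az": 0,"grip": 0}
    - {"dx": 0,"dy": 0,"dz": 0.002,"ax": 0,"ay": 0,"az": 0,"grip": 0}
    - {"dx": 0,"dy": 0,"dz": 0.002,"ax": 0,"ay": 0,"az": 0,"grip": 0}
    - {"dx": 0,"dy": 0,"dz": 0.002,"ax": 0,"ay": 0,"az": 0,"grip": 0}
    - {"dx": 0,"dy": 0,"dz": 0.002,"ax": 0,"ay": 0,"az": 0,"grip": 0}
    - {"dx": 0,"dy": 0,"dz": 0,"ax": 0,"ay": 0,"az": 0,"grip": 0}

```text
clock: 12.53
eef_pos: [0.5561, 0.223, 0.0974]
tcp_rot: [1.93, 2.479, 0.0]
force: [-1.5, 0.5, 5.4]
finger_gap: 0.0008
grasp_force: 2.7
```

>>> servo_tool:
  commands:
    - {"dx": 0,"dy": 0,"dz": 0.001,"ax": 0,"ay": 0,"az": 0,"grip": 0}
    - {"dx": 0,"dy": 0,"dz": 0.001,"ax": 0,"ay": 0,"az": 0,"grip": 0}
    - {"dx": 0,"dy": 0,"dz": 0,"ax": 0,"ay": 0,"az": 0,"grip": 0}

```text
clock: 12.78
eef_pos: [0.5561, 0.223, 0.0957]
tcp_rot: [1.929, 2.479, 0.001]
force: [-1.2, -0.7, 5.7]
finger_gap: -0.0002
grasp_force: 3.5
```

>>> servo_tool:
  commands:
    - {"dx": 0,"dy": 0,"dz": 0.001,"ax": 0,"ay": 0,"az": 0,"grip": 0}
    - {"dx": 0,"dy": 0,"dz": 0.001,"ax": 0,"ay": 0,"az": 0,"grip": 0}
    - {"dx": 0,"dy": 0,"dz": 0,"ax": 0,"ay": 0,"az": 0,"grip": 0}

```text
clock: 13.03
eef_pos: [0.5562, 0.223, 0.0937]
tcp_rot: [1.929, 2.479, 0.001]
force: [-1.3, -0.4, 6.7]
finger_gap: -0.0
grasp_force: 3.7
```

>>> servo_tool:
  commands:
    - {"dx": 0,"dy": 0,"dz": 0.001,"ax": 0,"ay": 0,"az": 0,"grip": 0}
    - {"dx": 0,"dy": 0,"dz": 0.0,"ax": 0,"ay": 0,"az": 0,"grip": 0}

```text
clock: 13.2
eef_pos: [0.5562, 0.223, 0.0928]
tcp_rot: [1.929, 2.479, 0.001]
force: [-2.9, -0.7, 7.4]
finger_gap: -0.0002
grasp_force: 3.9
```

>>> servo_tool:
  commands:
    - {"dx": 0,"dy": 0,"dz": 0.001,"ax": 0,"ay": 0,"az": 0,"grip": 0}
    - {"dx": 0,"dy": 0,"dz": 0.0,"ax": 0,"ay": 0,"az": 0,"grip": 0}

```text
clock: 13.37
eef_pos: [0.5562, 0.223, 0.0918]
tcp_rot: [1.929, 2.479, 0.001]
force: [-2.1, -0.6, 8.0]
finger_gap: 0.0002
grasp_force: 4.0
```

>>> servo_tool:
  commands:
    - {"dx": 0,"dy": 0,"dz": 0.001,"ax": 0,"ay": 0,"az": 0,"grip": 0}
    - {"dx": 0,"dy": 0,"dz": 0.0,"ax": 0,"ay": 0,"az": 0,"grip": 0}

```text
clock: 13.53
eef_pos: [0.5562, 0.223, 0.0909]
tcp_rot: [1.929, 2.479, 0.001]
force: [-1.4, -0.7, 7.6]
finger_gap: 0.0002
grasp_force: 4.1
```

>>> servo_tool:
  commands:
    - {"dx": 0,"dy": 0,"dz": 0.001,"ax": 0,"ay": 0,"az": 0,"grip": 0}
    - {"dx": 0,"dy": 0,"dz": 0.0,"ax": 0,"ay": 0,"az": 0,"grip": 0}

```text
clock: 13.7
eef_pos: [0.5562, 0.223, 0.0899]
tcp_rot: [1.929, 2.479, 0.001]
force: [-2.6, -1.1, 7.5]
finger_gap: 0.0001
grasp_force: 4.2
```

>>> servo_tool:
  commands:
    - {"dx": 0,"dy": 0,"dz": 0.001,"ax": 0,"ay": 0,"az": 0,"grip": 0}
    - {"dx": 0,"dy": 0,"dz": 0.0,"ax": 0,"ay": 0,"az": 0,"grip": 0}

```text
clock: 13.87
eef_pos: [0.5562, 0.223, 0.0889]
tcp_rot: [1.929, 2.479, 0.001]
force: [-1.1, -1.8, 8.6]
finger_gap: -0.0001
grasp_force: 4.3
```

>>> servo_tool:
  commands:
    - {"dx": 0,"dy": 0,"dz": 0.001,"ax": 0,"ay": 0,"az": 0,"grip": 0}
    - {"dx": 0,"dy": 0,"dz": 0.0,"ax": 0,"ay": 0,"az": 0,"grip": 0}

```text
clock: 14.03
eef_pos: [0.5562, 0.223, 0.0879]
tcp_rot: [1.929, 2.479, 0.001]
force: [-2.0, -1.1, 8.0]
finger_gap: -0.0001
grasp_force: 4.4
```

>>> servo_tool:
  commands:
    - {"dx": 0,"dy": 0,"dz": 0.001,"ax": 0,"ay": 0,"az": 0,"grip": 0}
    - {"dx": 0,"dy": 0,"dz": 0.0,"ax": 0,"ay": 0,"az": 0,"grip": 0}

```text
clock: 14.2
eef_pos: [0.5562, 0.223, 0.0869]
tcp_rot: [1.929, 2.479, 0.001]
force: [-2.6, -0.8, 9.1]
finger_gap: -0.0001
grasp_force: 4.6
```

>>> servo_tool:
  commands:
    - {"dx": 0,"dy": 0,"dz": 0.001,"ax": 0,"ay": 0,"az": 0,"grip": 0}
    - {"dx": 0,"dy": 0,"dz": 0.0,"ax": 0,"ay": 0,"az": 0,"grip": 0}

```text
clock: 14.37
eef_pos: [0.5562, 0.223, 0.0859]
tcp_rot: [1.929, 2.479, 0.001]
force: [-2.2, -0.6, 8.9]
finger_gap: 0.0002
grasp_force: 4.7
```

>>> servo_tool:
  commands:
    - {"dx": 0,"dy": 0,"dz": 0.001,"ax": 0,"ay": 0,"az": 0,"grip": 0}
    - {"dx": 0,"dy": 0,"dz": 0.0,"ax": 0,"ay": 0,"az": 0,"grip": 0}

```text
clock: 14.53
eef_pos: [0.5562, 0.223, 0.0849]
tcp_rot: [1.929, 2.479, 0.001]
force: [-2.5, -0.8, 8.7]
finger_gap: -0.0002
grasp_force: 4.8
```

>>> servo_tool:
  commands:
    - {"dx": 0,"dy": 0,"dz": 0.0007,"ax": 0,"ay": 0,"az": 0,"grip": 0}
    - {"dx": 0,"dy": 0,"dz": 0.0,"ax": 0,"ay": 0,"az": 0,"grip": 0}

```text
clock: 14.7
eef_pos: [0.5562, 0.223, 0.0843]
tcp_rot: [1.929, 2.479, 0.001]
force: [-2.8, -1.5, 9.4]
finger_gap: 0.0001
grasp_force: 5.6
```

>>> servo_tool:
  commands:
    - {"dx": 0,"dy": 0,"dz": 0.0007,"ax": 0,"ay": 0,"az": 0,"grip": 0}
    - {"dx": 0,"dy": 0,"dz": 0.0,"ax": 0,"ay": 0,"az": 0,"grip": 0}

```text
clock: 14.87
eef_pos: [0.5564, 0.2231, 0.084]
tcp_rot: [1.929, 2.479, 0.001]
force: [-3.9, -1.7, 12.6]
finger_gap: -0.0001
grasp_force: 7.2
```

>>> servo_tool:
  commands:
    - {"dx": 0,"dy": 0,"dz": 0.0007,"ax": 0,"ay": 0,"az": 0,"grip": 0}
    - {"dx": 0,"dy": 0,"dz": 0.0,"ax": 0,"ay": 0,"az": 0,"grip": 0}

```text
clock: 15.03
eef_pos: [0.5565, 0.2231, 0.0836]
tcp_rot: [1.929, 2.479, 0.002]
force: [-6.0, -1.2, 16.3]
finger_gap: 0.0001
grasp_force: 8.8
```

The force is climbing sharply, so this is either the stop or the catch. I'll test by backing off a little to see whether the pack follows.

>>> servo_tool:
  commands:
    - {"dx": 0,"dy": 0,"dz": -0.0015,"ax": 0,"ay": 0,"az": 0,"grip": 0}
    - {"dx": 0,"dy": 0,"dz": -0.001,"ax": 0,"ay": 0,"az": 0,"grip": 0}
    - {"dx": 0,"dy": 0,"dz": 0.0,"ax": 0,"ay": 0,"az": 0,"grip": 0}
    - {"dx": 0,"dy": 0,"dz": 0.0,"ax": 0,"ay": 0,"az": 0,"grip": 0}

```text
clock: 15.37
eef_pos: [0.5562, 0.223, 0.0855]
tcp_rot: [1.929, 2.479, 0.001]
force: [-3.3, -0.9, 9.7]
finger_gap: -0.0002
grasp_force: 4.8
```

>>> servo_tool:
  commands:
    - {"dx": 0,"dy": 0,"dz": -0.0015,"ax": 0,"ay": 0,"az": 0,"grip": 0}
    - {"dx": 0,"dy": 0,"dz": -0.001,"ax": 0,"ay": 0,"az": 0,"grip": 0}
    - {"dx": 0,"dy": 0,"dz": 0.0,"ax": 0,"ay": 0,"az": 0,"grip": 0}
    - {"dx": 0,"dy": 0,"dz": 0.0,"ax": 0,"ay": 0,"az": 0,"grip": 0}

```text
clock: 15.7
eef_pos: [0.5559, 0.2229, 0.0869]
tcp_rot: [-1.929, -2.479, 0.0]
force: [-0.2, 0.5, 0.7]
finger_gap: -0.0002
grasp_force: 0.4
```

The force vanished after 3 mm of backing off, so the catch holds the pack. Withdrawing straight up with the fingers shut.

>>> servo_tool:
  commands:
    - {"dx": 0,"dy": 0,"dz": -0.005,"ax": 0,"ay": 0,"az": 0,"grip": 0}
    - {"dx": 0,"dy": 0,"dz": -0.008,"ax": 0,"ay": 0,"az": 0,"grip": 0}
    - {"dx": 0,"dy": 0,"dz": -0.01,"ax": 0,"ay": 0,"az": 0,"grip": 0}
    - {"dx": 0,"dy": 0,"dz": -0.01,"ax": 0,"ay": 0,"az": 0,"grip": 0}
    - {"dx": 0,"dy": 0,"dz": -0.015,"ax": 0,"ay": 0,"az": 0,"grip": 0}
    - {"dx": 0,"dy": 0,"dz": -0.02,"ax": 0,"ay": 0,"az": 0,"grip": 0}
    - {"dx": 0,"dy": 0,"dz": -0.025,"ax": 0,"ay": 0,"az": 0,"grip": 0}
    - {"dx": 0,"dy": 0,"dz": -0.025,"ax": 0,"ay": 0,"az": 0,"grip": 0}
    - {"dx": 0,"dy": 0,"dz": -0.02,"ax": 0,"ay": 0,"az": 0,"grip": 0}
    - {"dx": 0,"dy": 0,"dz": 0,"ax": 0,"ay": 0,"az": 0,"grip": 0}
    - {"dx": 0,"dy": 0,"dz": 0,"ax": 0,"ay": 0,"az": 0,"grip": 0}
    - {"dx": 0,"dy": 0,"dz": 0,"ax": 0,"ay": 0,"az": 0,"grip": 0}

```text
clock: 16.7
eef_pos: [0.5559, 0.2229, 0.2252]
tcp_rot: [-1.93, -2.479, -0.0]
force: [-0.3, 0.3, -0.6]
finger_gap: -0.0
grasp_force: 0.0
```

```bash
python3 - <<'E'
from plant import *
from h import *
err(sense(),.5557,.2229,.2,14.2)
b=get_image("side")
r=lambda im,x,y,w,h,k:cv2.resize(im[y:y+h,x:x+w],None,fx=k,fy=k,interpolation=cv2.INTER_CUBIC)
cv2.imwrite("pics/side6.png",r(b,150,150,150,140,4)[:,:,::-1])
E
```

```text
t 16.7 pos [0.5559 0.2229 0.2252] shift [ 0.     -0.0002  0.0252] az 0.01 tilt 0.0 F [-0.25  0.28 -0.59] gap -0.0 gf 0.0
```

View pics/side6.png

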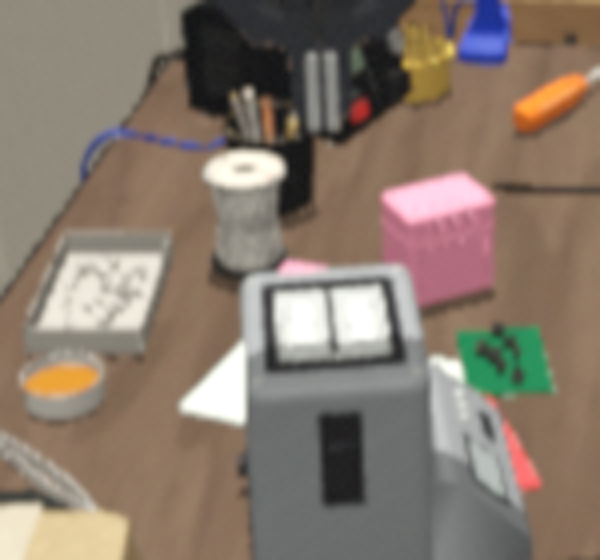

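Both flaps are shut flush (crop (333,322)), the pack is out of sight below them, the fingers are clear, and the bystanders in view have not moved.

```bash
python3 -c "
from plant import *
print(finish_job())"
```

```text
the job is handed in; nothing more can be done
None
```

The pack is held down by the dock's catch with both flaps shut above it; the force readings while pressing peaked at about 16 N, the arm is clear, and the job was handed in at about 17 s (no verdict came back).

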